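# Line up the workshop's wares by height

## Task

Four wares stand about in front of the display board: a small lidded pot, a bud vase, a lidded jar and a squeeze bottle. Stand them upright on the board, each centred on its own cork spot, in order of height: the shortest next to the low end block, rising to the tallest next to the tall end block. Do not knock any of them over, and leave the star ornament where it lies.

Things in the scene. Friction and masses are not known exactly. Their poses are not given: they have to be found in the camera images.
- pot: small round lidded glaze pot, 48 mm across and 53 mm tall (body 46 mm across up to 39 mm, lid above), loose, upright; origin at the centre of its underside, z up
- vase: plain unglazed round bud vase, open at the top, 67 mm across from about 30 mm up (foot 54 mm) and 66 mm tall, loose, upright; origin at the centre of its underside, z up
- jar: round lidded plastic jar, 67 mm across and 102 mm tall (straight body up to about 70 mm, then narrowing to a lid 60 mm across from 82 mm up), loose, upright; origin at the centre of its underside, z up
- bottle: slim round squeeze bottle, 48 mm across and 135 mm tall: straight body up to about 82 mm, then a sloping shoulder, above 105 mm a pointed nozzle cap at most 28 mm across; loose, upright; origin at the centre of its underside, z up
- board: fixed plywood display board, 105 mm (its x) by 460 mm (its y) and 18 mm thick, with a 10 mm wide wooden lip standing 6 mm above its top along its far (+x) edge. Four flat cork spots 72 mm across lie in a row on its top, centred at board x = -6 mm and y = -142.5, -47.5, +47.5, +142.5 mm. Origin at the centre of its underside, z up; it may be turned a little
- low_end: low dark wooden end block, 70 mm (along board x) by 22 mm by 22 mm tall, fixed on the board at one end of the row, 62.5 mm beyond the centre of the last cork spot (board y = +205 or -205 mm); origin at the centre of its underside
- tall_end: tall dark wooden end block, 70 mm (along board x) by 22 mm by 110 mm tall, fixed on the board at the other end of the row, 62.5 mm beyond the centre of the last cork spot; origin at the centre of its underside
- star: plain unglazed five-pointed star ornament, 67 x 64 mm and 9 mm thick, lying flat and loose among the wares; not to be moved; origin at the centre of its underside
Mind the look-alikes: they are no part of the job. What is shaped like the jar but purple is not meant.

How it is judged:
By the outcome, as a careful person would: the job done as asked, in the order asked, and still so for the second after the job is handed in, with the robot touching nothing.
It also fails if it takes over 101 s, if anything falls off the work surface, if the arm or the gripper's body presses on something with over 40 N, if the wrist force passes 120 N, or if a joint passes its speed limit or range.

## Robot

A 6-joint arm with a two-finger parallel gripper is mounted at the origin on the work surface; the furniture and walls round the work are solid. World frame = base frame: x ahead of the robot, y to its left, z up, the work surface at z = 0. Lengths are in mm, angles in rad, forces in N, time in s.
With the tool pointing down it reaches from about 300 to 775 mm from the base axis. Payload 14.6 kg.
Tool frame: the origin (TCP) lies between the finger pads; the fingertips stand 8 mm ahead of it and the grasp point (between the pads) lies 11 mm behind it; y points along the fingers, x is the direction in which the jaws open and shut, and the axes are right-handed (so a half turn about y gives the same grasp; the last joint's range is limited). The gripper opens to 94 mm and grips with 3 to 60 N. Pads are 16 mm wide; open, the fingers measure 119 mm over their backs; the gripper's body (75 mm by 177 mm) begins 78 mm behind the grasp point.
Start: joints at [1.248, 0.3, 1.521, -0, 1.321, -0.067], TCP at [139.158, 532.094, 213.446] pointing down, gripper open.
Joint ranges: [-3.03, 3.03], [-0.79, 2.21], [0.23, 2.52], [-1.04, 4.18], [0, 3.07], [-2.55, 2.55]. Speed limits (rad/s): [2.22, 2.22, 2.57, 3.14, 3.14, 3.14].

## Interface

Orientations are given as [roll, pitch, yaw] about the fixed x, y, z axes, in that order (R = Rz(yaw) Ry(pitch) Rx(roll)).
In Python, from cell import read_state, imaging, order gives the robot as it stands. The module is installed in compiled form; this text tells all that it offers.
- The arm moves only by the shell command python3 -m handwheel 'ROWS' [FORCE]. ROWS is JSON, a list that holds one entry, the list of rows, each a list of 7 numbers: the shift along the tool's x, y, z in mm, then the turn, a rotation vector about the tool's x, y, z in degrees, then the opening, from -1 (shut) to 1 (fully open), so that 0 is half open. A call has 1 to 5 rows; each row is the pose to reach, as a shift and turn from the pose measured when the call began, along the tool's axes at that moment; what a row does not reach only later rows make up. A row lasts 1/12 s, in which the tool goes at most 41.7 mm and 7.16 degrees, less where a joint would pass 70% of its speed; a pose out of reach is approached as far as the arm can. A call with a gripper value outside its range is refused whole. The fingers move at their own pace and stop on an object; FORCE is the grip in N (left out, the last holds). Time passes only in rows, so rows that repeat a pose let the fingers close. It gives the time, the measured TCP pose, the force and the opening at its end, in the units of the state.
- read_state(): the state, without advancing time (a new reading comes with each control period).
- imaging.camera(name): name is "side" or "top" or "wrist"; returns (picture, depth): 400x640x3 uint8, red, green, blue; 400x640 float32, mm along the optical axis (not along the pixel's ray), 0 where there is no reading.
- imaging.get_calibration(name): a dict with "mtx" (3x3 intrinsics, pixels), "world_from_camera" (4x4, takes a point from camera to world coordinates); the wrist camera has in their place "hand_eye" (4x4, takes a point from camera to tool coordinates, whose origin is the TCP and whose axes are the tool frame's). Camera axes: x right, y down, z forward; pixel columns grow to the right and rows downward; lengths in mm; the calibration is good to about 2 mm. A picture is of the moment at which its call begins: read the wrist's pose just before it. get_calibration takes no time and is no camera call.
- order.sign_off(): hands the job in, once; it reports no verdict.
The state is a dict: "clock": time; "joints": joint angles; "qd": joint speeds; "effort": joint torques, N m; "eef_pos": TCP position; "eef_rot": TCP orientation; "wrist_force": force on the tool from outside, world axes, zero at the start; "moment": the same for the moment, N m; "finger_gap": finger opening in mm.
Only numpy, scipy, OpenCV 4.12 (cv2) and the standard library are available. Lean on these libraries where they do the work, as an engineer would, in place of code of your own. Each camera call takes 0.05 s, during which the arm holds its last target.

## Working session

There is one attempt and no reset: what is moved stays moved. The work goes in short steps, Python scripts to look and compute and a shell command to move; the robot and the scene stay as the last step left them, time stands still between calls to the robot, and variables do not carry over. Pictures are saved under pics/ and viewed, and the job is handed in when it is done.

```bash
mkdir -p pics; ls; python3 - <<'E'
from cell import read_state, imaging
import cv2,numpy as np
print(read_state())
for n in ["side","top","wrist"]:
    p,d=imaging.camera(n)
    cv2.imwrite(f"pics/{n}0.png",p[:,:,::-1]); np.save(f"pics/{n}0.npy",d)
    print(n,imaging.get_calibration(n))
E
```

```text
pics
{'clock': 0.0, 'joints': array([ 1.24839088e+00,  3.00506342e-01,  1.52158920e+00, -2.13376305e-05,
        1.32069829e+00, -6.65866343e-02]), 'qd': array([ 0.00123032,  0.00264029, -0.0015454 ,  0.00110348, -0.00077916,
        0.00128796]), 'effort': array([-1.13074275e-03, -5.31805408e+01, -3.52740884e+01,  7.08012516e-02,
        2.43549328e-02, -8.16635634e-05]), 'eef_pos': array([139.08994253, 531.85602954, 212.86356202]), 'eef_rot': array([-1.57073703e+00,  1.19988585e-03,  1.31498284e+00]), 'wrist_force': array([ 0.57166043,  0.04670089, -0.83467306]), 'moment': array([ 0.04144825, -0.0091899 ,  0.03976695]), 'finger_gap': 93.96132121392404}
side {'mtx': array([[363.98479818,   0.        , 320.29503285],
       [  0.        , 363.98479818, 195.41210727],
       [  0.        ,   0.        ,   1.        ]]), 'world_from_camera': array([[ 4.41306048e-01,  6.18668255e-01, -6.49998894e-01,
         1.11913146e+03],
       [ 8.97356312e-01, -3.03614903e-01,  3.20264953e-01,
        -3.88726054e+02],
       [ 7.88408411e-04, -7.24615471e-01, -6.89152957e-01,
         7.61330305
[... 446 characters left out ...]
+01],
       [ 7.08920531e-02, -1.69946856e-01, -9.82899986e-01,
         1.52844223e+03],
       [ 0.00000000e+00,  0.00000000e+00,  0.00000000e+00,
         1.00000000e+00]])}
wrist {'mtx': array([[346.43508018,   0.        , 320.27356962],
       [  0.        , 346.43508018, 201.56658821],
       [  0.        ,   0.        ,   1.        ]]), 'hand_eye': array([[ 9.99999929e-01,  3.62940752e-04, -1.00205570e-04,
        -1.09461404e+00],
       [ 1.98302876e-04, -2.81445025e-01,  9.59577333e-01,
        -1.70678091e+02],
       [ 3.20067360e-04, -9.59577285e-01, -2.81445077e-01,
         8.34021274e+01],
       [ 0.00000000e+00,  0.00000000e+00,  0.00000000e+00,
         1.00000000e+00]])}
```

View images.

View pics/top0.png

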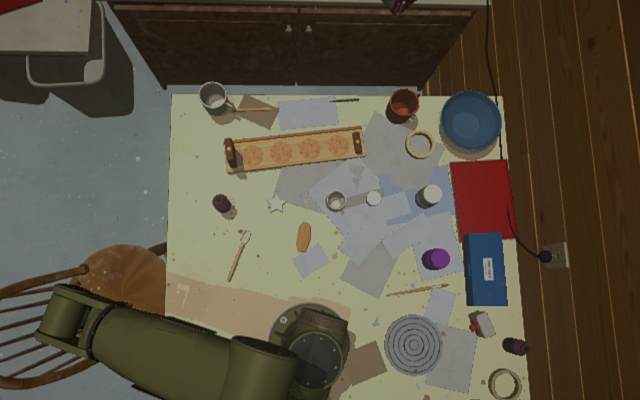

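View pics/side0.png

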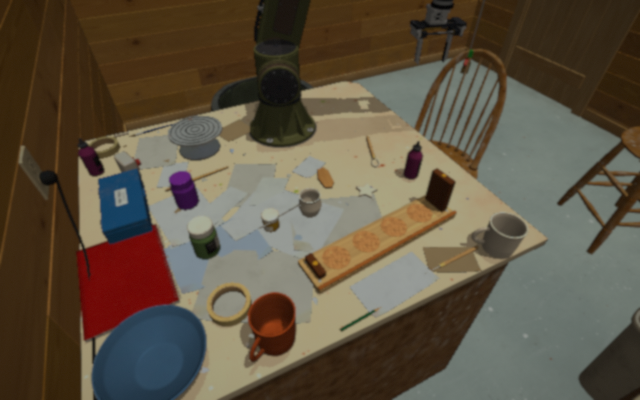

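View pics/wrist0.png

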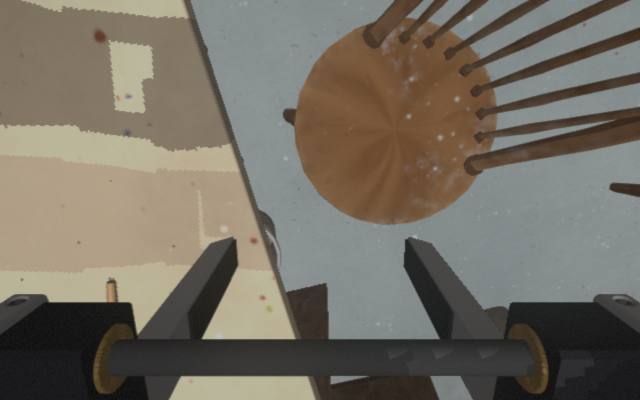

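```bash
cat > h.py <<'E'
import numpy as np,cv2
from cell import read_state, imaging
from scipy.spatial.transform import Rotation as Ro
def cloud(n,d,T=None):
    c=imaging.get_calibration(n);K=c['mtx']
    if T is None:T=c['world_from_camera']
    v,u=np.mgrid[:400,:640]
    P=np.stack([(u-K[0,2])/K[0,0]*d,(v-K[1,2])/K[1,1]*d,d],-1)
    W=P@T[:3,:3].T+T[:3,3]
    W[d==0]=np.nan
    return W
E
python3 - <<'E'
from h import *
a=cv2.imread('pics/top0.png'); b=cv2.imread('pics/side0.png')
def cr(im,x,y,w,h,f): return cv2.resize(im[y:y+h,x:x+w],None,fx=f,fy=f,interpolation=cv2.INTER_CUBIC)
c1=cr(a,195,110,270,170,2.96)
cv2.imwrite('pics/c1.png',c1)
l=[cr(b,385,130,60,60,4.4),cr(b,65,125,60,60,4.4),cr(b,175,210,60,60,4.4)]
l2=[cr(b,155,160,60,60,4.4),cr(b,240,180,60,60,4.4),cr(b,285,175,60,60,4.4)]
cv2.imwrite('pics/c2.png',np.vstack([np.hstack(l),np.hstack(l2)]))
W=cloud('top',np.load('pics/top0.npy'))
for nm,(u,v) in dict(bot=(221,204),pot=(373,198),vase=(335,201),jar=(430,195),pj=(436,259),bot2=(515,346),star=(276,204),sponge=(303,237)).items():
    p=W[v-12:v+13,u-12:u+13].reshape(-1,3); q=p[p[:,2]>15]
    print(nm,W[v,u].round(),np.nanmax(p[:,2]).round(),np.nanmedian(q,0).round(),len(q))
E
```

```text
bot [432. 260.  97.] 139.0 [436. 261.  90.] 254
pot [ 453. -214.   52.] 64.0 [ 447. -216.   39.] 501
vase [451. -96.  10.] 74.0 [ 443. -105.   43.] 289
jar [ 452. -385.  101.] 110.0 [ 451. -384.   99.] 462
pj [ 253. -391.  101.] 111.0 [ 255. -392.  100.] 474
bot2 [ -12. -620.   90.] 132.0 [ -12. -625.   84.] 355
star [444.  97.  10.] 18.0 [444.  90.  16.] 10
sponge [336.  11.   5.] 20.0 [335.  16.  16.] 12
```

View pics/c1.png

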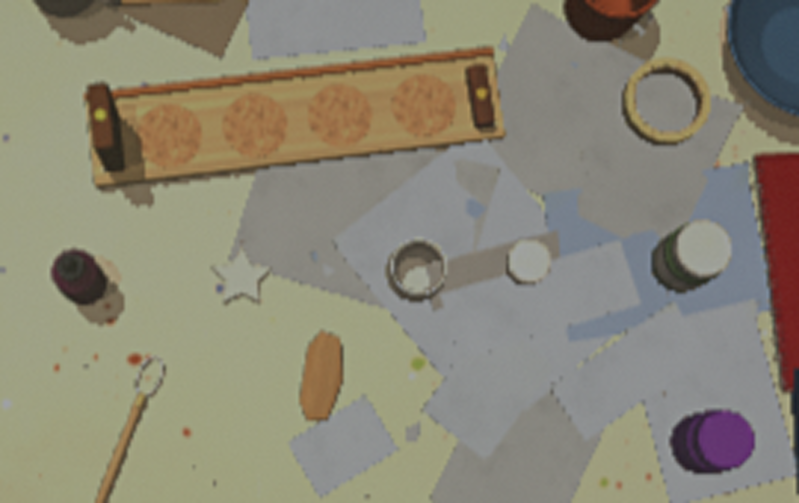

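View pics/c2.png

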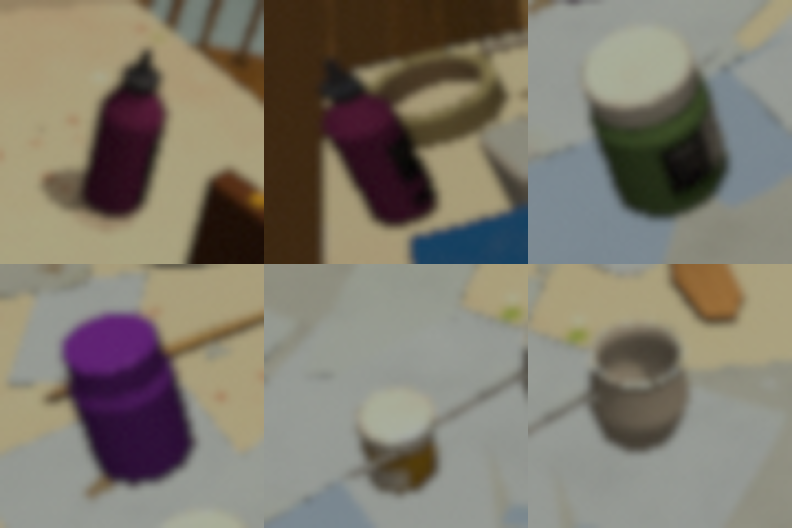

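```bash
cat >> h.py <<'E'
def ray(n,uv,z,T=None):
    c=imaging.get_calibration(n);K=c['mtx']
    if T is None:T=c['world_from_camera']
    r=T[:3,:3]@np.array([(uv[0]-K[0,2])/K[0,0],(uv[1]-K[1,2])/K[1,1],1.])
    return T[:3,3]+r*(z-T[2,3])/r[2]
def Tw():
    s=read_state();M=np.eye(4);M[:3,:3]=Ro.from_euler('xyz',s['eef_rot']).as_matrix();M[:3,3]=s['eef_pos']
    return M@imaging.get_calibration('wrist')['hand_eye']
E
python3 - <<'E'
from h import *
from scipy.optimize import least_squares
for n in ['top','side']:
    W=cloud(n,np.load(f'pics/{n}0.npy')); im=cv2.imread(f'pics/{n}0.png')
    hsv=cv2.cvtColor(im,cv2.COLOR_BGR2HSV)
    # table plane bias
    m=(W[...,0]>250)&(W[...,0]<420)&(abs(W[...,1])<200)&(abs(W[...,2])<20)
    print(n,'table z med',np.median(W[...,2][m]))
    # bias-free: slices of points, fit circle of visible half
    for nm,(x,y),z0,z1,r in [('bot',(436,261),15,78,24),('pot',(447,-214),10,38,23),('vase',(443,-100),32,62,33.5),('jar',(451,-384),10,66,33.5)]:
        q=W[(np.hypot(W[...,0]-x,W[...,1]-y)<55)&(W[...,2]>z0)&(W[...,2]<z1)]
        f=lambda c:np.hypot(q[:,0]-c[0],q[:,1]-c[1])-r
        s=least_squares(f,(x,y),loss='soft_l1',f_scale=2)
        print(nm,len(q),s.x.round(1),np.std(f(s.x)).round(1))
    for nm,(x,y),h,r in [('pot',(447,-214),53,24),('jar',(451,-384),102,30)]:
        m=(np.hypot(W[...,0]-x,W[...,1]-y)<60)&(hsv[...,1]<90)&(W[...,2]>h-11)&(W[...,2]<h+11)
        v,u=np.nonzero(m); print(nm,'lid',len(u),np.mean(u),np.mean(v),ray(n,(np.median(u),np.median(v)),h).round(1))
    m=((hsv[...,0]<13)&(hsv[...,1]>90)&(hsv[...,2]>110)).astype(np.uint8)
    m=cv2.morphologyEx(m,cv2.MORPH_OPEN,np.ones((3,3)));m=cv2.morphologyEx(m,cv2.MORPH_CLOSE,np.ones((5,5)))
    k,_,st,ce=cv2.connectedComponentsWithStats(m)
    for i in range(1,k):
        if st[i,4]>100: print('cork?',st[i],ce[i].round(1),ray(n,ce[i],18).round(1))
E
```

```text
top table z med 1.6534088896985395
bot 60 [443.6 266.6] 0.6
pot 485 [ 431.6 -215.6] 12.5
vase 189 [449.  -96.8] 10.9
jar 151 [ 455.7 -392.7] 11.6
pot lid 251 371.34661354581675 196.43426294820716 [ 459.  -210.4   53. ]
jar lid 302 432.00331125827813 193.19867549668874 [ 457.7 -391.1  102. ]
cork? [ 454  162   55   72 2496] [479.6 197.8] [ 454.9 -578.6   18. ]
side table z med -0.20263751838479038
bot 253 [442.2 269.3] 1.4
pot 395 [ 440.6 -224.2] 10.7
vase 344 [445.8 -92.2] 4.3
jar 412 [ 456.5 -390.5] 2.2
pot lid 233 270.27896995708153 215.15450643776825 [ 460.  -213.7   53. ]
jar lid 416 199.59615384615384 225.7716346153846 [ 465.5 -390.3  102. ]
cork? [  86  233   87  101 5780] [125.3 280.4] [ 477. -589.   18.]
cork? [260 321  24  15 276] [271.8 328.6] [ 743.4 -318.9   18. ]
```

```bash
python3 -m handwheel '[[[-30,0,-26,0,7,0,1],[-60,0,-52,0,14,0,1],[-90,0,-78,0,21,0,1],[-120,0,-104,0,28,0,1],[-150,0,-130,0,35,0,1]]]'; python3 -c "
from h import *
print(read_state()['joints'])"
```

```text
clock: 0.57
eef_pos: [227.1, 352.1, 212.9]
eef_rot: [-1.571, 0.001, 0.699]
wrist_force: [0.7, 0.4, -0.5]
finger_gap: 93.8
[ 9.10702627e-01  3.93789033e-03  1.86333062e+00 -3.42259399e-04
  1.27536057e+00  2.12215166e-01]
```

```bash
python3 -m handwheel '[[[-10,0,-38,0,7,0,1],[-20,0,-76,0,14,0,1],[-31,0,-114,0,21,0,1],[-41,0,-152,0,28,0,1],[-51,0,-190,0,35,0,1]]]'
```

```text
clock: 0.98
eef_pos: [310.4, 172.0, 213.2]
eef_rot: [-1.572, 0.0, 0.082]
wrist_force: [1.0, 1.2, 0.0]
finger_gap: 93.9
```

```bash
python3 -m handwheel '[[[26,-16,-29,0,0,0,1],[52,-32,-58,0,0,0,1],[77,-48,-86,0,0,0,1],[103,-64,-114,0,0,0,1],[129,-80,-143,0,0,0,1]]]'; python3 -m handwheel '[[[0,0,0,0,0,0,1]]]'
python3 - <<'E'
from h import *
T=Tw();np.save('pics/Tw1.npy',T)
p,d=imaging.camera('wrist');cv2.imwrite('pics/wrist1.png',p[:,:,::-1]);np.save('pics/wrist1.npy',d)
E
```

```text
clock: 1.4
eef_pos: [450.7, 39.3, 293.6]
eef_rot: [-1.572, -0.0, 0.082]
wrist_force: [0.7, 0.8, 0.4]
finger_gap: 94.0
clock: 1.48
eef_pos: [454.0, 35.8, 295.4]
eef_rot: [-1.572, -0.003, 0.078]
wrist_force: [0.4, 0.3, -0.1]
finger_gap: 93.9
```

View pics/wrist1.png

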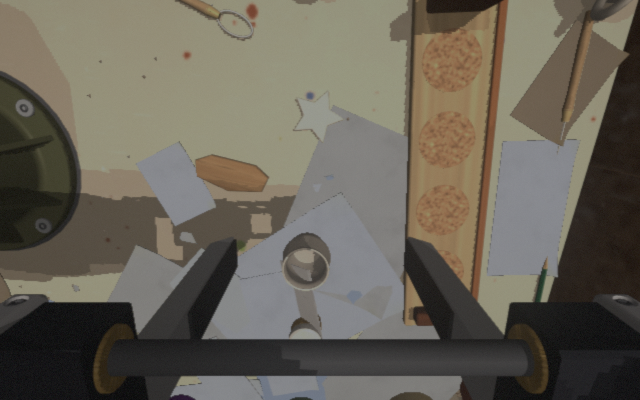

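```bash
python3 - <<'E'
from h import *
T=np.load('pics/Tw1.npy');d=np.load('pics/wrist1.npy');im=cv2.imread('pics/wrist1.png')
W=cloud('wrist',d,T)
for u,v in [(60,100),(200,240),(451,60),(447,139),(442,210),(520,170),(305,265)]: print((u,v),np.nanmedian(W[v-4:v+5,u-4:u+5].reshape(-1,3),0).round(1))
def fitell(mask,n,T,z):
    cs,_=cv2.findContours(mask,cv2.RETR_EXTERNAL,cv2.CHAIN_APPROX_NONE)
    c=max(cs,key=cv2.contourArea); P=np.array([ray(n,p[0],z,T)[:2] for p in c],np.float32)
    return cv2.fitEllipse(P)
lab=cv2.cvtColor(cv2.GaussianBlur(im,(5,5),0),cv2.COLOR_BGR2HSV)
for u,v in [(451,60),(447,139),(442,210),(438,290),(430,62)]: print(lab[v,u],end=' ')
for v in (60,139,210):print('row',v,[tuple(lab[v,u]) for u in range(405,500,6)])
E
```

```text
(60, 100) [112.4  90.1  -0.8]
(200, 240) [288.6 -91.5  -0.5]
(451, 60) [600.3 174.9  17.7]
(447, 139) [612.8  81.2  17.9]
(442, 210) [623.2 -13.6  17.7]
(520, 170) [7.261e+02 4.640e+01 3.000e-01]
(305, 265) [ 442.9 -113.7    9.7]
[ 16 113 147] [ 15 114 148] [ 15 112 148] [12 35 36] [ 16 108 147] row 60 [(np.uint8(27), np.uint8(43), np.uint8(137)), (np.uint8(17), np.uint8(79), np.uint8(68)), (np.uint8(17), np.uint8(99), np.uint8(142)), (np.uint8(16), np.uint8(109), np.uint8(145)), (np.uint8(15), np.uint8(114), np.uint8(147)), (np.uint8(16), np.uint8(109), np.uint8(147)), (np.uint8(15), np.uint8(115), np.uint8(146)), (np.uint8(15), np.uint8(114), np.uint8(146)), (np.uint8(15), np.uint8(114), np.uint8(147)), (np.uint8(15), np.uint8(114), np.uint8(143)), (np.uint8(14), np.uint8(119), np.uint8(129)), (np.uint8(15), np.uint8(116), np.uint8(145)), (np.uint8(14), np.uint8(116), np.uint8(138)), (np.uint8(18), np.uint8(98), np.uint8(146)), (np.uint8(20), np.uint8(93), np.uint8(143)), (np.uint8(12), np.uint8(141), np.uint8(105))]
row 139 [(np.uint8(18), np.uint8(10), np.uint8(126)), (np.uint8(1
[... 712 characters left out ...]
 np.uint8(105)), (np.uint8(16), np.uint8(97), np.uint8(139)), (np.uint8(15), np.uint8(107), np.uint8(145)), (np.uint8(15), np.uint8(113), np.uint8(147)), (np.uint8(16), np.uint8(109), np.uint8(148)), (np.uint8(15), np.uint8(114), np.uint8(148)), (np.uint8(16), np.uint8(112), np.uint8(148)), (np.uint8(14), np.uint8(116), np.uint8(143)), (np.uint8(15), np.uint8(115), np.uint8(137)), (np.uint8(14), np.uint8(116), np.uint8(147)), (np.uint8(14), np.uint8(115), np.uint8(142)), (np.uint8(19), np.uint8(95), np.uint8(148)), (np.uint8(18), np.uint8(92), np.uint8(122)), (np.uint8(12), np.uint8(137), np.uint8(125)), (np.uint8(28), np.uint8(43), np.uint8(149)), (np.uint8(90), np.uint8(2), np.uint8(133))]
```

```bash
python3 - <<'E'
from h import *
T=np.load('pics/Tw1.npy');d=np.load('pics/wrist1.npy');im=cv2.imread('pics/wrist1.png')
W=cloud('wrist',d,T)
hsv=cv2.cvtColor(cv2.GaussianBlur(im,(5,5),0),cv2.COLOR_BGR2HSV)
m=((hsv[...,1]>104)&(hsv[...,1]<128)&(hsv[...,2]>125)&(abs(W[...,2]-18)<4)).astype(np.uint8)
m[300:]=0
m=cv2.morphologyEx(m,cv2.MORPH_OPEN,np.ones((5,5)));m=cv2.morphologyEx(m,cv2.MORPH_CLOSE,np.ones((7,7)))
cs,_=cv2.findContours(m,cv2.RETR_EXTERNAL,cv2.CHAIN_APPROX_NONE)
for c in cs:
    if cv2.contourArea(c)<300: continue
    P=np.array([ray('wrist',p[0],18,T)[:2] for p in c],np.float32)
    print(c[:,0].mean(0).round(),cv2.fitEllipse(P))
# board edges: near edge & lip
near=[];lipt=[]
for v in range(10,235,5):
    row=W[v]; u=np.nonzero(abs(row[:,2]-18)<4)[0]; u=u[(u>380)&(u<520)]
    if len(u): near.append(ray('wrist',(u.min()-.5,v),18,T)[:2])
    u=np.nonzero((row[:,2]>21.5)&(row[:,2]<28))[0];u=u[(u>440)&(u<520)]
    if len(u): lipt.append(ray('wrist',(u.max()+.5,v),24,T)[:2])
for a in (near,lipt):
    a=np.array(a,np.float32); print(len(a)); l=cv2.fitLine(a,cv2.DIST_HUBER,0,.01,.01).ravel(); print(l, np.degrees(np.arctan2(-l[0]*np.sign(l[1]),abs(l[1]))))
E
```

```text
[442. 210.] ((623.1643676757812, -13.866544723510742), (70.2021255493164, 71.13636779785156), 146.3877410888672)
[447. 139.] ((612.1195678710938, 80.19353485107422), (69.82905578613281, 70.9327392578125), 162.40802001953125)
[452.  60.] ((600.96826171875, 173.19027709960938), (67.49585723876953, 71.29454803466797), 98.75650787353516)
45
[ 1.1733828e-01 -9.9309200e-01  5.6305408e+02  9.7142662e+01] 6.738512
45
[ 1.16887569e-01 -9.93145168e-01  6.65129883e+02  1.24412476e+02] 6.712509
```

```bash
cat >> h.py <<'E'
from scipy.optimize import least_squares
def circ(W,x,y,z0,z1,r,R=60):
    q=W[(np.hypot(W[...,0]-x,W[...,1]-y)<R)&(W[...,2]>z0)&(W[...,2]<z1)]
    f=lambda c:np.hypot(q[:,0]-c[0],q[:,1]-c[1])-r
    s=least_squares(f,(x,y),loss='soft_l1',f_scale=1.5)
    s2=least_squares(lambda c:np.hypot(q[:,0]-c[0],q[:,1]-c[1])-c[2],(x,y,r),loss='soft_l1',f_scale=1.5)
    return len(q),s.x.round(1),np.std(f(s.x)).round(1),s2.x.round(1),q[:,2].max().round(1)
def rect(W,x,y,z0,z1,R=60):
    m=((np.hypot(W[...,0]-x,W[...,1]-y)<R)&(W[...,2]>z0)&(W[...,2]<z1))
    q=W[m][:,:2].astype(np.float32)
    (c,r)=cv2.minEnclosingCircle(q); return len(q),np.round(c,1),round(r,1)
E
python3 - <<'E'
from h import *
T=np.load('pics/Tw1.npy');d=np.load('pics/wrist1.npy')
W=cloud('wrist',d,T)
print(circ(W,446,-96,30,56,33.5));print(circ(W,446,-96,56,75,28)); print(rect(W,446,-96,60,75))
m=(np.hypot(W[...,0]-444,W[...,1]-95)<50)&(W[...,2]>5)&(W[...,2]<14)
print('star',m.sum(),W[m].mean(0),W[m].min(0),W[m].max(0))
E
```

```text
(1066, array([445. , -94.4]), np.float64(9.9), array([444.5, -90.9,  29.6]), np.float64(56.0))
(590, array([444.2, -91.6]), np.float64(1.3), array([444.2, -91.6,  28. ]), np.float64(67.0))
(443, array([444.2, -92.9]), 30.8)
star 1175 [444.28379879  96.63504069   8.31059669] [415.80321949  63.84214436   5.23656501] [479.34482569 129.25219351  11.54441637]
```

```bash
python3 -m handwheel '[[[-5,33,-30,0,-2.2,0,1],[-10,66,-60,0,-2.2,0,1],[-15,99,-90,0,-2.2,0,1],[-20,130,-118,0,-2.2,0,1],[-20,150,-127,0,-2.2,0,1]]]' ; python3 -m handwheel '[[[0,0,0,0,0,0,1]]]'
python3 - <<'E'
from h import *
T=Tw();np.save('pics/Tw2.npy',T);print(read_state()['eef_pos'],read_state()['eef_rot'])
p,d=imaging.camera('wrist');cv2.imwrite('pics/wrist2.png',p[:,:,::-1]);np.save('pics/wrist2.npy',d)
W=cloud('wrist',d,T)
print(circ(W,444,-92,56,75,28)); print(rect(W,444,-92,60,75))
print(rect(W,458,-212,45,60)); print(rect(W,457,-390,95,110))
E
```

```text
clock: 1.95
eef_pos: [440.8, -91.9, 142.2]
eef_rot: [-1.572, 0.0, 0.117]
wrist_force: [1.2, 0.4, 0.2]
finger_gap: 94.2
clock: 2.03
eef_pos: [437.9, -92.5, 137.5]
eef_rot: [-1.569, 0.007, 0.115]
wrist_force: [-0.8, 0.6, -1.2]
finger_gap: 94.2
[437.94138659 -92.4812017  137.51277327] [-1.56884379  0.00692025  0.11478375]
(1727, array([443.9, -91.9]), np.float64(1.4), array([443.9, -92. ,  27.8]), np.float64(66.7))
(1416, array([443.8, -92.8]), 30.7)
(1359, array([ 448.6, -184.7]), 35.2)
(0, array([0., 0.]), 0.0)
```

View pics/wrist2.png

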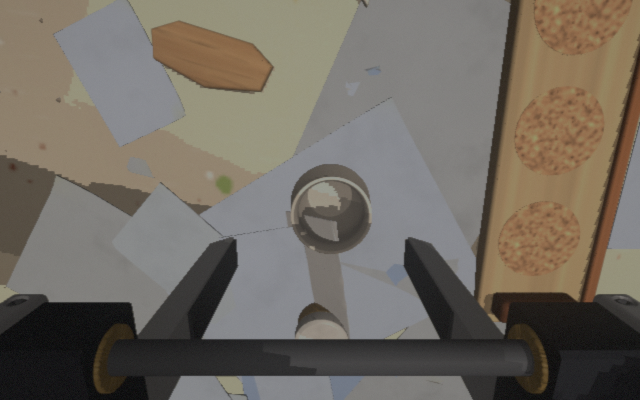

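```bash
python3 -m handwheel '[[[6,30,-0.5,0,0,0,1],[6,60,-0.5,0,0,0,1],[6,85,-0.5,0,0,0,1],[6,100,-0.5,0,0,0,1],[6,108,-0.5,0,0,0,1]]]' 15 ; python3 -m handwheel '[[[0,0,0,0,0,0,1],[0,0,0,0,0,0,1]]]'
```

```text
clock: 2.5
eef_pos: [444.0, -89.8, 31.3]
eef_rot: [-1.569, 0.006, 0.116]
wrist_force: [0.3, -0.0, -0.3]
finger_gap: 94.1
clock: 2.67
eef_pos: [444.7, -89.0, 32.5]
eef_rot: [-1.569, 0.005, 0.117]
wrist_force: [0.3, 0.1, 0.5]
finger_gap: 94.0
```

```bash
python3 -m handwheel '[[[0,2,-3,0,0,0,1],[0,2,-3,0,0,0,1],[0,2,-3,0,0,0,1],[0,2,-3,0,0,0,1]]]' ; python3 -m handwheel '[[[0,0,0,0,0,0,1],[0,0,0,0,0,0,1]]]'
```

```text
clock: 3.0
eef_pos: [445.2, -92.1, 31.1]
eef_rot: [-1.569, 0.004, 0.117]
wrist_force: [0.0, 0.6, -0.4]
finger_gap: 94.1
clock: 3.17
eef_pos: [445.4, -92.2, 31.3]
eef_rot: [-1.57, 0.004, 0.117]
wrist_force: [0.2, -0.2, -0.4]
finger_gap: 93.9
```

Good. Close on it.

```bash
python3 -m handwheel '[[[0,0,0,0,0,0,0.3],[0,0,0,0,0,0,0],[0,0,0,0,0,0,0],[0,0,0,0,0,0,0],[0,0,0,0,0,0,0]]]' 20 ; python3 -m handwheel '[[[0,0,0,0,0,0,0],[0,0,0,0,0,0,0],[0,0,0,0,0,0,0]]]'
```

```text
clock: 3.58
eef_pos: [445.3, -92.1, 31.3]
eef_rot: [-1.57, 0.004, 0.117]
wrist_force: [-0.3, 0.7, -1.1]
finger_gap: 65.6
clock: 3.83
eef_pos: [445.3, -92.1, 31.3]
eef_rot: [-1.57, 0.004, 0.117]
wrist_force: [0.7, -0.3, -0.1]
finger_gap: 65.4
```

```bash
python3 -m handwheel '[[[0,-25,0,0,0,0,0],[0,-50,0,0,0,0,0],[30,-70,9,0,0,0,0],[65,-70,20,0,0,0,0],[100,-70,30,0,0,0,0]]]'; python3 -m handwheel '[[[0,0,0,0,0,0,0]]]'
```

```text
clock: 4.25
eef_pos: [543.1, -50.2, 102.5]
eef_rot: [-1.57, 0.001, 0.116]
wrist_force: [0.7, -0.1, -0.7]
finger_gap: 65.4
clock: 4.33
eef_pos: [546.7, -48.3, 102.2]
eef_rot: [-1.57, -0.0, 0.118]
wrist_force: [-0.6, -0.0, -1.4]
finger_gap: 65.2
```

```bash
python3 -m handwheel '[[[30,0,9,0,0,0,0],[55,0,17,0,0,0,0],[72,0,23,0,0,0,0],[80,0,25,0,0,0,0],[80,0,25,0,0,0,0]]]'; python3 -m handwheel '[[[0,0,0,0,0,0,0],[0,0,0,0,0,0,0]]]'
python3 - <<'E'
from h import *
T=Tw();np.save('pics/Tw3.npy',T);print(read_state()['eef_pos'],read_state()['eef_rot'])
p,d=imaging.camera('wrist');cv2.imwrite('pics/wrist3.png',p[:,:,::-1]);np.save('pics/wrist3.npy',d)
p,d=imaging.camera('side');cv2.imwrite('pics/side3.png',cv2.resize(p[120:300,200:520,::-1],None,fx=2.4,fy=2.4));np.save('pics/side3.npy',d)
E
```

```text
clock: 4.75
eef_pos: [623.6, -13.6, 101.6]
eef_rot: [-1.57, 0.0, 0.119]
wrist_force: [-0.5, -0.1, -1.6]
finger_gap: 65.4
clock: 4.92
eef_pos: [622.7, -14.1, 101.4]
eef_rot: [-1.57, 0.001, 0.118]
wrist_force: [-1.1, -0.1, -1.7]
finger_gap: 65.2
[622.74827375 -14.11149734 101.36543556] [-1.57001502e+00  1.15505250e-03  1.18294374e-01]
```

View pics/wrist3.png

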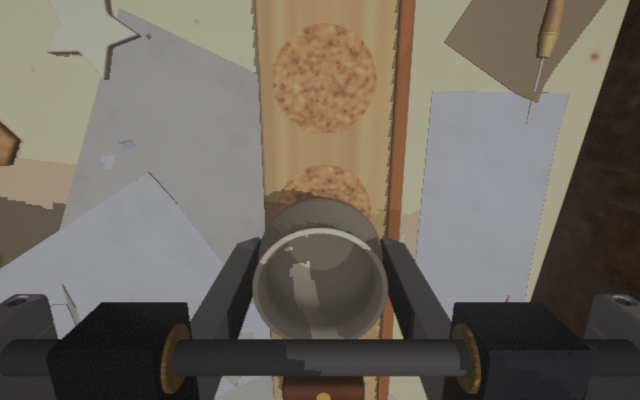

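View pics/side3.png

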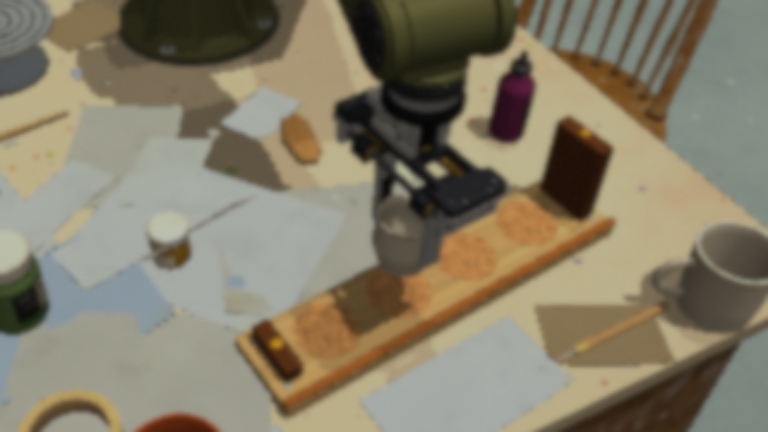

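```bash
cat >> h.py <<'E'
def corks(im,W,T,vmax=300):
    hsv=cv2.cvtColor(cv2.GaussianBlur(im,(5,5),0),cv2.COLOR_BGR2HSV)
    m=((hsv[...,1]>104)&(hsv[...,1]<135)&(hsv[...,2]>115)&(abs(W[...,2]-18)<4)).astype(np.uint8); m[vmax:]=0
    m=cv2.morphologyEx(m,cv2.MORPH_OPEN,np.ones((5,5)));m=cv2.morphologyEx(m,cv2.MORPH_CLOSE,np.ones((11,11)))
    cs,_=cv2.findContours(m,cv2.RETR_EXTERNAL,cv2.CHAIN_APPROX_NONE)
    for c in cs:
        if cv2.contourArea(c)<300: continue
        P=np.array([ray('wrist',p[0],18,T)[:2] for p in c],np.float32)
        e=cv2.fitEllipse(P); print('cork',c[:,0].mean(0).round(),np.round(e[0],1),np.round(e[1],1))
def snap(k,name='wrist'):
    T=Tw() if name=='wrist' else None
    p,d=imaging.camera(name);im=p[:,:,::-1].copy();cv2.imwrite(f'pics/{name}{k}.png',im)
    return im,cloud(name,d,T),T
E
python3 - <<'E'
from h import *
T=np.load('pics/Tw3.npy');d=np.load('pics/wrist3.npy');im=cv2.imread('pics/wrist3.png');W=cloud('wrist',d,T)
corks(im,W,T,180)
print(circ(W,623,-14,126,150,28,40))
E
```

```text
cork [328. 173.] [621.7  15.7] [11.6 42.1]
cork [325.  78.] [612.4  80. ] [70.4 71.6]
(6342, array([621.3, -13.1]), np.float64(3.6), array([621.3, -12.9,  28.8]), np.float64(150.0))
```

```bash
python3 -m handwheel '[[[0.5,20,0,0,0,0,0],[0.5,35,0,0,0,0,0],[0.5,45,0,0,0,0,0],[0.5,50,0,0,0,0,0],[0.5,50,0,0,0,0,0]]]'; python3 -m handwheel '[[[0,0,0,0,0,0,0],[0,0,0,0,0,0,0]]]'
```

```text
clock: 5.43
eef_pos: [622.9, -14.2, 51.0]
eef_rot: [-1.57, 0.002, 0.118]
wrist_force: [-0.6, -0.8, -1.5]
finger_gap: 65.2
clock: 5.6
eef_pos: [623.2, -14.3, 51.8]
eef_rot: [-1.57, 0.001, 0.118]
wrist_force: [-0.8, 0.3, -1.3]
finger_gap: 65.4
```

```bash
python3 -m handwheel '[[[0,2,0,0,0,0,0],[0,2.5,0,0,0,0,0],[0,2.5,0,0,0,0,0]]]'; python3 -m handwheel '[[[0,0,0,0,0,0,0]]]'
```

```text
clock: 5.85
eef_pos: [623.3, -14.3, 49.5]
eef_rot: [-1.57, 0.001, 0.118]
wrist_force: [-0.5, -0.4, -0.9]
finger_gap: 65.0
clock: 5.93
eef_pos: [623.3, -14.3, 49.6]
eef_rot: [-1.57, 0.0, 0.118]
wrist_force: [-0.0, -0.2, -0.4]
finger_gap: 65.5
```

```bash
python3 -m handwheel '[[[0,0,0,0,0,0,0.6],[0,0,0,0,0,0,0.9],[0,0,0,0,0,0,0.9],[0,0,0,0,0,0,0.9]]]'; python3 -m handwheel '[[[0,-25,0,0,0,0,1],[0,-55,0,0,0,0,1],[0,-90,0,0,0,0,1],[0,-120,0,0,0,0,1],[0,-120,-20,0,0,0,1]]]'; python3 -m handwheel '[[[0,0,0,0,0,0,1]]]'
python3 - <<'E'
from h import *
im,W,T=snap(4)
print(read_state()['eef_pos'])
print(circ(W,623,-14,74,92,28,45),rect(W,623,-14,77,95,45)); corks(im,W,T)
E
```

```text
clock: 6.27
eef_pos: [623.4, -14.3, 49.8]
eef_rot: [-1.57, 0.0, 0.118]
wrist_force: [-0.4, 0.0, 0.0]
finger_gap: 87.8
clock: 6.68
eef_pos: [627.8, -32.2, 176.8]
eef_rot: [-1.572, -0.009, 0.12]
wrist_force: [0.8, -0.2, 0.3]
finger_gap: 93.9
clock: 6.77
eef_pos: [628.1, -34.4, 177.8]
eef_rot: [-1.573, -0.011, 0.119]
wrist_force: [-0.1, -0.0, -1.7]
finger_gap: 94.2
[628.43517035 -32.96660885 178.59068779]
(1556, array([622.1, -14.3]), np.float64(1.4), array([622.1, -14.4,  27.8]), np.float64(84.9)) (1388, array([622.2, -14.9]), 30.6)
cork [325. 261.] [ 641.8 -112.1] [55.5 70.8]
cork [317.  58.] [612.8  80.2] [70.2 71.2]
```

View pics/wrist4.png

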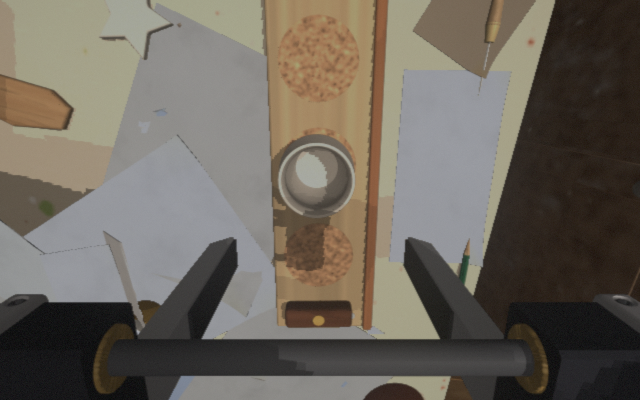

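```bash
python3 -m handwheel '[[[-30,0,-25,0,0,0,1],[-60,0,-50,0,0,0,1],[-91,10,-75,0,0,0,1],[-122,20,-100,0,0,0,1],[-150,30,-125,0,0,0,1]]]';python3 -m handwheel '[[[-20,10,-16,0,0,0,1],[-36,10,-29,0,0,0,1],[-36,10,-29,0,0,0,1]]]';  python3 -m handwheel '[[[0,0,0,0,0,0,1]]]'
python3 - <<'E'
from h import *
im,W,T=snap(5)
print(read_state()['eef_pos'],read_state()['eef_rot'])
print(rect(W,459,-212,46,60,45),circ(W,459,-212,10,36,23,45))
E
```

```text
clock: 7.23
eef_pos: [492.9, -175.3, 146.1]
eef_rot: [-1.572, -0.011, 0.12]
wrist_force: [0.6, -1.3, -0.3]
finger_gap: 94.1
clock: 7.48
eef_pos: [458.4, -209.8, 134.7]
eef_rot: [-1.571, -0.009, 0.117]
wrist_force: [0.5, 0.9, -0.0]
finger_gap: 93.9
clock: 7.57
eef_pos: [458.3, -209.8, 134.7]
eef_rot: [-1.571, -0.009, 0.116]
wrist_force: [0.5, 1.0, 0.1]
finger_gap: 94.1
[ 458.36233133 -209.51831352  134.4922166 ] [-1.57059722 -0.00909028  0.11663292]
(3406, array([ 468.4, -208.8]), 42.4) (2044, array([ 442. , -211.1]), np.float64(8.5), array([ 454.7, -216.2,   36.1]), np.float64(36.0))
```

View pics/wrist5.png

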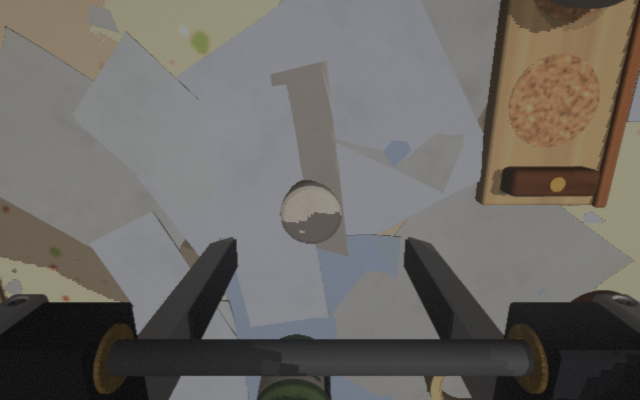

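```bash
cat >> h.py <<'E'
def lid(W,T,u,v,z,h=6,w=60):
    m=(abs(W[...,2]-z)<h).astype(np.uint8); k=np.zeros_like(m);k[max(0,v-w):v+w,u-w:u+w]=1
    n,l=cv2.connectedComponents(m*k); mm=(l==l[v,u]).astype(np.uint8)
    c=max(cv2.findContours(mm,cv2.RETR_EXTERNAL,cv2.CHAIN_APPROX_NONE)[0],key=cv2.contourArea)
    P=np.array([ray('wrist',p[0],z,T)[:2] for p in c],np.float32); e=cv2.fitEllipse(P)
    return np.round(e[0],1),np.round(e[1],1),np.round(cv2.minEnclosingCircle(P)[0],1),np.median(W[mm>0][:,2]).round(1)
E
python3 - <<'E'
from h import *
T=Tw();p,d=imaging.camera('wrist');W=cloud('wrist',d,T);print(lid(W,T,311,214,53))
corks(p[:,:,::-1].copy(),W,T)
E
```

```text
(array([ 455.1, -209.3]), array([49.2, 80.6]), array([ 465. , -205.1]), np.float64(51.9))
cork [555.  99.] [ 634.7 -108.7] [70.6 71.6]
```

```bash
python3 - <<'E'
from h import *
T=Tw();p,d=imaging.camera('wrist');W=cloud('wrist',d,T)
z=W[...,2]
np.set_printoptions(linewidth=220)
print(z[170:262:6,270:356:6].round(0))
m=(abs(z-52.5)<6).astype(np.uint8)[175:250,270:352]
m=cv2.morphologyEx(m,cv2.MORPH_OPEN,np.ones((5,5)))
n,l,st,ce=cv2.connectedComponentsWithStats(m);print(st,ce)
i=1+np.argmax(st[1:,4]);c=max(cv2.findContours((l==i).astype(np.uint8),cv2.RETR_EXTERNAL,cv2.CHAIN_APPROX_NONE)[0],key=cv2.contourArea)+np.array([270,175])
P=np.array([ray('wrist',q[0],52,T)[:2] for q in c],np.float32);print(cv2.fitEllipse(P),cv2.minEnclosingCircle(P))
E
```

```text
[[20. 20. 20. 22. 20. 21. 27. 31. 35. 40. 47. 51.  1.  1.  1.]
 [21. 20. 20. 21. 22. 22. 25. 31. 36. 40. 45. 49.  2.  1.  1.]
 [21. 21. 22. 21. 20. 26. 33. 33. 33. 39. 44. 48.  1.  2.  1.]
 [22. 22. 21. 21. 44. 51. 51. 51. 51. 48. 43. 49.  1.  2.  0.]
 [21. 21. 21. 48. 52. 51. 52. 52. 52. 53. 51. 48.  0.  1.  0.]
 [21. 22. 21. 53. 52. 53. 52. 53. 52. 52. 52. 51.  1.  0.  0.]
 [21. 23. 52. 53. 52. 53. 53. 52. 53. 52. 53. 52.  1.  0.  1.]
 [23. 22. 52. 52. 53. 52. 52. 53. 52. 52. 52. 53. 51.  1.  1.]
 [21. 22. 50. 51. 53. 51. 53. 52. 53. 53. 53. 53. 49.  1. -0.]
 [21. 22. 49. 53. 50. 53. 53. 51. 52. 52. 53. 51. 48.  1. -1.]
 [22. 21. 23. 53. 53. 52. 52. 53. 52. 53. 52. 50. 47.  0. -0.]
 [22. 22. 21. 22. 51. 52. 52. 52. 52. 52. 52. 43. 48.  3.  1.]
 [21. 23. 22. 24. 23. 50. 52. 51. 52. 30. 35. 42. 46.  1.  1.]
 [22. 22. 23. 22. 22. 23. 22. 22. 22. 29. 34. 40. 44.  1.  1.]
 [22. 22. 23. 22. 22. 22. 22. 21.  1.  2. -1. -0. 43. 48.  1.]
 [21. 22. 22. 23. 22. 21. 22. 22.  1.  1.  1. -0.  2.  2. -1.]]
[[   0    0   82   75 3094]
 [  64    0    5    4   20]
 [  10    5   64   64 3036]] [[38.97446671 35.97252747]
 [66.          1.5       ]
 [41.88669302 38.28096179]]
((452.1427001953125, -212.15383911132812), (45.7066535949707, 53.81953048706055), 144.51524353027344) ((454.0837707519531, -209.1502685546875), 29.604267120361328)
```

```bash
python3 - <<'E'
from h import *
T=Tw();p,d=imaging.camera('wrist');W=cloud('wrist',d,T);np.save('pics/d5.npy',d)
z=np.nan_to_num(W[...,2])
a=cv2.applyColorMap(np.clip(z*2.5+20,0,255).astype(np.uint8),cv2.COLORMAP_JET)
cv2.imwrite('pics/h5.png',a)
a=cv2.resize(p[50:270,250:370,::-1],None,fx=2.7,fy=2.7,interpolation=cv2.INTER_CUBIC);cv2.imwrite('pics/h5b.png',a)
d=np.load('pics/side0.npy');z=np.nan_to_num(cloud('side',d)[...,2])
a=cv2.applyColorMap(np.clip(z*2.5+20,0,255).astype(np.uint8),cv2.COLORMAP_JET)[150:270,180:380]
b=cv2.imread('pics/side0.png')[150:270,180:380]
cv2.imwrite('pics/h5c.png',cv2.resize(np.hstack([a,b]),None,fx=2,fy=2))
E
```

```text
(no output)
```

View pics/h5.png

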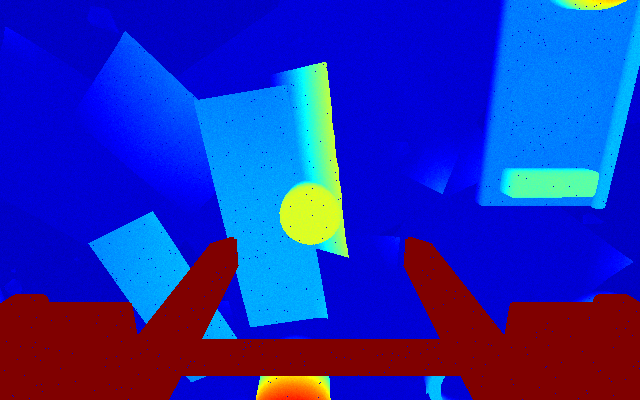

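View pics/h5c.png

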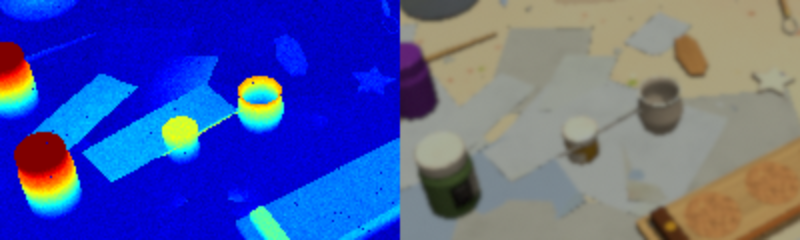

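View pics/h5b.png

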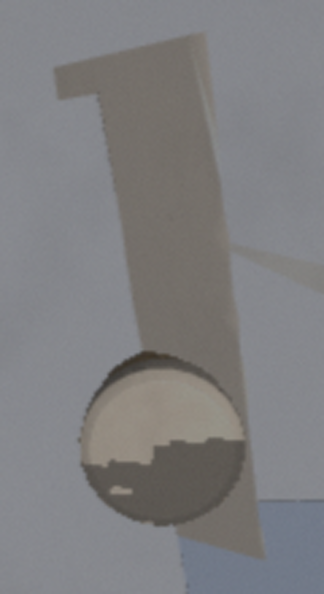

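```bash
python3 - <<'E'
from h import *
T=Tw();d=np.load('pics/d5.npy');W=cloud('wrist',d,T);z=W[...,2]
m=np.zeros((400,640),np.uint8);m[178:250,270:346]=(z>46.5)[178:250,270:346]
m=cv2.morphologyEx(m,cv2.MORPH_OPEN,np.ones((3,3)))
c=max(cv2.findContours(m,cv2.RETR_EXTERNAL,cv2.CHAIN_APPROX_NONE)[0],key=cv2.contourArea)[:,0]
c=c[(c[:,0]<316)&(c[:,1]>185)]
P=np.array([ray('wrist',q,52,T)[:2] for q in c])
s=least_squares(lambda a:np.hypot(P[:,0]-a[0],P[:,1]-a[1])-24,(455,-210),loss='soft_l1',f_scale=1);print(s.x,len(c),np.abs(s.fun).mean())
im=cv2.imread('pics/wrist5.png');print([tuple(im[v,u]) for u,v in [(290,214),(300,200),(338,205),(345,205),(330,150),(300,230),(330,240)]])
for u in range(330,352,2): print(u,im[214,u],z[214,u].round())
E
```

```text
[ 451.45394264 -213.43667169] 88 0.28466192040889404
[(np.uint8(131), np.uint8(140), np.uint8(148)), (np.uint8(130), np.uint8(140), np.uint8(148)), (np.uint8(128), np.uint8(139), np.uint8(147)), (np.uint8(141), np.uint8(136), np.uint8(134)), (np.uint8(107), np.uint8(112), np.uint8(118)), (np.uint8(120), np.uint8(130), np.uint8(138)), (np.uint8(105), np.uint8(110), np.uint8(115))]
330 [ 95 102 106] 53.0
332 [ 92  99 103] 52.0
334 [ 91  96 101] 52.0
336 [83 88 93] 53.0
338 [82 87 91] 52.0
340 [116 127 133] 50.0
342 [106 112 116] 51.0
344 [136 131 131] 0.0
346 [138 133 132] 2.0
348 [140 135 133] -0.0
350 [141 135 134] 1.0
```

```bash
python3 -m handwheel '[[[-7,25,-3,0,0,0,0.8],[-7,50,-3,0,0,0,0.8],[-7,75,-3,0,0,0,0.8],[-7,95,-3,0,0,0,0.8],[-7,95,-3,0,0,0,0.8]]]' ; python3 -m handwheel '[[[0,0,0,0,0,0,0.8]]]'
```

```text
clock: 8.18
eef_pos: [452.1, -211.2, 36.3]
eef_rot: [-1.568, -0.005, 0.119]
wrist_force: [0.2, 0.5, -0.4]
finger_gap: 84.5
clock: 8.27
eef_pos: [452.6, -210.7, 36.5]
eef_rot: [-1.567, -0.005, 0.12]
wrist_force: [0.6, 0.0, 0.2]
finger_gap: 84.7
```

```bash
python3 -m handwheel '[[[0,6,0,0,0,0,0.8],[0,10,0,0,0,0,0.8],[0,10,0,0,0,0,0.8]]]'
```

```text
clock: 8.52
eef_pos: [452.8, -210.6, 26.5]
eef_rot: [-1.567, -0.005, 0.121]
wrist_force: [-0.2, 0.6, -0.9]
finger_gap: 84.5
```

```bash
python3 -m handwheel '[[[-1.5,3,-2.7,0,0,0,0.8],[-1.5,6,-2.7,0,0,0,0.8],[-1.5,6,-2.7,0,0,0,0.8]]]'; python3 -m handwheel '[[[0,0,0,0,0,0,0.8]]]'
```

```text
clock: 8.77
eef_pos: [451.5, -213.6, 20.2]
eef_rot: [-1.567, -0.005, 0.12]
wrist_force: [0.3, -0.9, 0.7]
finger_gap: 84.6
clock: 8.85
eef_pos: [451.5, -213.7, 20.3]
eef_rot: [-1.567, -0.005, 0.12]
wrist_force: [0.0, 0.3, 0.3]
finger_gap: 84.6
```

```bash
python3 -m handwheel '[[[0,0,0,0,0,0,0.3],[0,0,0,0,0,0,-0.3],[0,0,0,0,0,0,-0.3],[0,0,0,0,0,0,-0.3],[0,0,0,0,0,0,-0.3]]]' ; python3 -m handwheel '[[[0,0,0,0,0,0,-0.3],[0,0,0,0,0,0,-0.3],[0,0,0,0,0,0,-0.3]]]'
```

```text
clock: 9.27
eef_pos: [451.5, -213.7, 20.3]
eef_rot: [-1.567, -0.005, 0.12]
wrist_force: [-0.0, 0.0, -1.0]
finger_gap: 54.7
clock: 9.52
eef_pos: [451.6, -213.7, 20.4]
eef_rot: [-1.567, -0.005, 0.12]
wrist_force: [-0.1, 0.1, -0.1]
finger_gap: 46.7
```

```bash
python3 -m handwheel '[[[0,0,0,0,0,0,-0.3],[0,-20,0,0,0,0,-0.3],[0,-45,0,0,0,0,-0.3],[0,-70,0,0,0,0,-0.3],[0,-70,0,0,0,0,-0.3]]]' 20
```

```text
clock: 9.93
eef_pos: [452.9, -214.9, 94.5]
eef_rot: [-1.571, -0.01, 0.12]
wrist_force: [0.8, -0.5, 0.1]
finger_gap: 46.8
```

```bash
python3 -m handwheel '[[[30,0,13,0,0,0,-0.3],[65,0,28,0,0,0,-0.3],[100,0,43,0,0,0,-0.3],[135,0,58,0,0,0,-0.3],[165,0,71,0,0,0,-0.3]]]';python3 -m handwheel '[[[0,0,0,0,0,0,-0.3]]]'
```

```text
clock: 10.35
eef_pos: [609.7, -123.0, 95.3]
eef_rot: [-1.571, -0.009, 0.12]
wrist_force: [0.6, -0.4, -0.5]
finger_gap: 47.0
clock: 10.43
eef_pos: [612.8, -120.0, 94.3]
eef_rot: [-1.571, -0.01, 0.123]
wrist_force: [-1.0, 1.2, -0.6]
finger_gap: 46.9
```

```bash
python3 -m handwheel '[[[15,0,5.5,0,0,0,-0.3],[24,0,9,0,0,0,-0.3],[24,20,9,0,0,0,-0.3],[24,40,9,0,0,0,-0.3],[24,50,9,0,0,0,-0.3]]]';python3 -m handwheel '[[[0,0,0,0,0,0,-0.3],[0,0,0,0,0,0,-0.3]]]'
```

```text
clock: 10.85
eef_pos: [634.5, -107.9, 41.3]
eef_rot: [-1.569, -0.006, 0.123]
wrist_force: [-0.6, -0.5, -1.8]
finger_gap: 46.6
clock: 11.02
eef_pos: [633.8, -108.0, 40.5]
eef_rot: [-1.569, -0.004, 0.123]
wrist_force: [0.2, 0.2, -1.2]
finger_gap: 46.9
```

```bash
python3 -m handwheel '[[[1.3,1.5,-0.5,0,0,0,-0.3],[1.3,2.5,-0.5,0,0,0,-0.3],[1.3,2.5,-0.5,0,0,0,-0.3]]]';python3 -m handwheel '[[[0,0,0,0,0,0,-0.3]]]'
```

```text
clock: 11.27
eef_pos: [635.5, -108.5, 38.6]
eef_rot: [-1.569, -0.005, 0.123]
wrist_force: [-0.5, 0.5, -1.2]
finger_gap: 46.6
clock: 11.35
eef_pos: [635.6, -108.6, 39.1]
eef_rot: [-1.569, -0.006, 0.123]
wrist_force: [-0.6, 0.4, -0.5]
finger_gap: 46.7
```

```bash
python3 -m handwheel '[[[0,0.7,0,0,0,0,-0.3],[0,0.7,0,0,0,0,-0.1],[0,0.7,0,0,0,0,0.5],[0,0.7,0,0,0,0,0.6],[0,0.7,0,0,0,0,0.6]]]'; python3 -m handwheel '[[[0,0,0,0,0,0,0.8],[0,-25,0,0,0,0,0.8],[0,-60,0,0,0,0,1],[0,-95,0,0,0,0,1],[0,-100,0,0,0,0,1]]]';python3 -m handwheel '[[[0,0,0,0,0,0,1]]]'
python3 - <<'E'
from h import *
im,W,T=snap(6)
print(read_state()['eef_pos'],read_state()['eef_rot'])
corks(im,W,T)
for n,(x,y),z0,z1 in (('pot',(634,-108),64,76),('vase',(622,-14),77,95)): print(n,rect(W,x,y,z0,z1,45))
E
```

```text
clock: 11.77
eef_pos: [635.7, -108.6, 38.5]
eef_rot: [-1.569, -0.006, 0.123]
wrist_force: [0.2, 0.4, 0.0]
finger_gap: 63.5
clock: 12.18
eef_pos: [637.2, -109.3, 145.2]
eef_rot: [-1.572, -0.014, 0.123]
wrist_force: [-0.4, -0.3, 1.0]
finger_gap: 93.0
clock: 12.27
eef_pos: [637.6, -109.4, 146.9]
eef_rot: [-1.573, -0.017, 0.123]
wrist_force: [0.4, -0.4, 0.3]
finger_gap: 93.8
[ 637.8468958  -109.4137232   146.93153714] [-1.57333331 -0.01746808  0.12317952]
cork [322. 175.] [ 635.3 -107.2] [63.9 65.6]
pot (3051, array([ 634.7, -109.5]), 24.2)
vase (2318, array([622.1, -14.9]), 30.4)
```

View pics/wrist6.png

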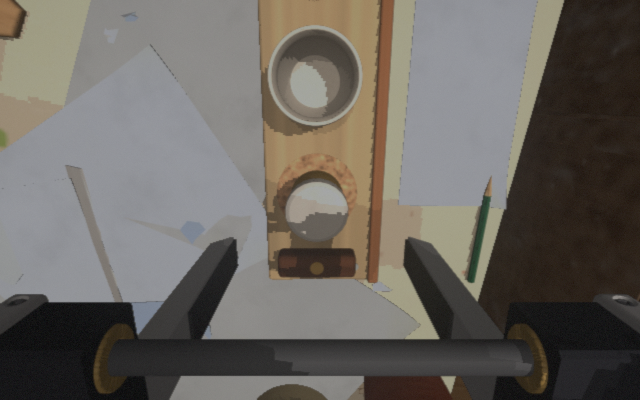

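```bash
python3 -m handwheel '[[[-24,-20,-28,0,0,0.5,1],[-48,-40,-58,0,0,1,1],[-73,-40,-88,0,0,1,1],[-98,-40,-118,0,0,1,1],[-123,-40,-148,0,0,1,1]]]';python3 -m handwheel '[[[-25,0,-30,0,0,0,1],[-50,0,-60,0,0,0,1],[-72,0,-87,0,0,0,1],[-83,0,-100,0,0,0,1],[-83,0,-100,0,0,0,1]]]'; python3 -m handwheel '[[[0,0,0,0,0,0,1]]]'
python3 - <<'E'
from h import *
im,W,T=snap(7)
print(read_state()['eef_pos'],read_state()['eef_rot'])
print(rect(W,457,-391,96,108,40),rect(W,457,-391,98,105,40))
E
```

```text
clock: 12.73
eef_pos: [531.8, -272.5, 183.9]
eef_rot: [-1.572, 0.001, 0.123]
wrist_force: [0.1, -0.2, -0.1]
finger_gap: 94.1
clock: 13.15
eef_pos: [459.3, -384.5, 182.4]
eef_rot: [-1.571, 0.003, 0.12]
wrist_force: [-0.5, -0.6, 0.6]
finger_gap: 94.1
clock: 13.23
eef_pos: [459.0, -384.4, 181.3]
eef_rot: [-1.57, 0.004, 0.118]
wrist_force: [0.3, -0.1, -0.3]
finger_gap: 94.1
[ 458.96281474 -384.25192789  180.96156624] [-1.56934498  0.0043266   0.11891661]
(4605, array([ 454.9, -392.7]), 30.8) (4531, array([ 454.9, -392.2]), 30.4)
```

View pics/wrist7.png

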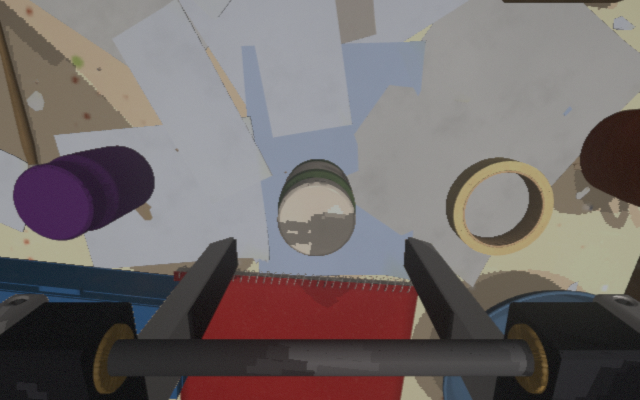

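```bash
python3 -m handwheel '[[[-4,10,-7.5,0,0,0,1],[-4,40,-7.5,0,0,0,1],[-4,70,-7.5,0,0,0,1],[-4,100,-7.5,0,0,0,1],[-4,115,-7.5,0,0,0,1]]]';python3 -m handwheel '[[[0,0,0,0,0,0,1]]]'
```

```text
clock: 13.7
eef_pos: [454.5, -390.2, 61.2]
eef_rot: [-1.565, 0.008, 0.12]
wrist_force: [-1.0, 0.9, 0.3]
finger_gap: 93.9
clock: 13.78
eef_pos: [453.6, -388.5, 57.1]
eef_rot: [-1.561, 0.011, 0.122]
wrist_force: [0.9, 0.6, 0.4]
finger_gap: 94.1
```

```bash
python3 -m handwheel '[[[2,6,-4,-0.5,0,-0.6,1],[2,12,-4,-0.5,0,-0.6,1],[2,17,-4,-0.5,0,-0.6,1],[2,17,-4,-0.5,0,-0.6,1]]]';python3 -m handwheel '[[[0,0,0,0,0,0,1],[0,0,0,0,0,0,1]]]'
```

```text
clock: 14.12
eef_pos: [455.8, -391.6, 39.3]
eef_rot: [-1.569, 0.001, 0.122]
wrist_force: [-0.2, -0.2, 0.4]
finger_gap: 94.1
clock: 14.28
eef_pos: [456.0, -391.7, 39.9]
eef_rot: [-1.569, 0.001, 0.122]
wrist_force: [-1.3, -0.7, -1.0]
finger_gap: 93.7
```

```bash
python3 -m handwheel '[[[0,0,-0.4,0,0,0,0.4],[0,0,-0.4,0,0,0,0],[0,0,-0.4,0,0,0,0],[0,0,-0.4,0,0,0,0],[0,0,-0.4,0,0,0,0]]]' 25;python3 -m handwheel '[[[0,0,0,0,0,0,0],[0,0,0,0,0,0,0],[0,0,0,0,0,0,0],[0,0,0,0,0,0,0]]]'
```

```text
clock: 14.7
eef_pos: [456.0, -392.1, 40.0]
eef_rot: [-1.57, 0.001, 0.122]
wrist_force: [-0.4, 0.1, 1.1]
finger_gap: 65.9
clock: 15.03
eef_pos: [456.0, -392.1, 40.0]
eef_rot: [-1.569, 0.001, 0.122]
wrist_force: [-0.0, 0.4, 0.2]
finger_gap: 66.3
```

```bash
python3 -m handwheel '[[[0,-15,0,0,0,0,0],[0,-40,0,0,0,0,0],[0,-70,0,0,0,0,0],[0,-100,0,0,0,0,0],[0,-125,0,0,0,0,0]]]'
```

```text
clock: 15.45
eef_pos: [456.2, -392.2, 166.9]
eef_rot: [-1.57, 0.001, 0.122]
wrist_force: [0.9, -0.3, -1.6]
finger_gap: 65.9
```

```bash
python3 -m handwheel '[[[13,0,27,0,0,0,0],[29,0,60,0,0,0,0],[45,0,95,0,0,0,0],[61,0,130,0,0,0,0],[77,0,163,0,0,0,0]]]';python3 -m handwheel '[[[16,0,34,0,0,0,0],[32,0,68,0,0,0,0],[48,0,102,0,0,0,0],[64,0,136,0,0,0,0],[80,0,168,0,0,0,0]]]'
```

```text
clock: 15.87
eef_pos: [512.7, -219.1, 166.8]
eef_rot: [-1.57, 0.001, 0.122]
wrist_force: [0.3, -0.6, -2.7]
finger_gap: 66.0
clock: 16.28
eef_pos: [571.8, -40.5, 166.7]
eef_rot: [-1.569, 0.002, 0.122]
wrist_force: [0.8, -0.7, -2.3]
finger_gap: 65.9
```

```bash
python3 -m handwheel '[[[16,0,33,0,0,0,0],[32,0,65,0,0,0,0],[46,0,95,0,0,0,0],[54,0,110,0,0,0,0],[56,0,114,0,0,0,0]]]';python3 -m handwheel '[[[0,0,0,0,0,0,0],[0,0,0,0,0,0,0]]]'
```

```text
clock: 16.7
eef_pos: [613.6, 82.4, 166.1]
eef_rot: [-1.569, 0.002, 0.125]
wrist_force: [0.8, -0.6, -2.4]
finger_gap: 65.9
clock: 16.87
eef_pos: [613.3, 82.1, 165.6]
eef_rot: [-1.569, 0.003, 0.125]
wrist_force: [-1.1, -0.2, -1.4]
finger_gap: 65.7
```

```bash
python3 -m handwheel '[[[0,25,-1.9,0,0,0,0],[0,55,-1.9,0,0,0,0],[0,80,-1.9,0,0,0,0],[0,96,-1.9,0,0,0,0],[0,102,-1.9,0,0,0,0]]]';python3 -m handwheel '[[[0,0,0,0,0,0,0],[0,0,0,0,0,0,0]]]'
```

```text
clock: 17.28
eef_pos: [611.7, 78.7, 60.9]
eef_rot: [-1.569, 0.007, 0.124]
wrist_force: [0.1, -0.3, -2.1]
finger_gap: 66.1
clock: 17.45
eef_pos: [611.7, 77.8, 61.3]
eef_rot: [-1.569, 0.008, 0.123]
wrist_force: [-0.6, 0.4, -1.9]
finger_gap: 65.9
```

```bash
python3 -m handwheel '[[[2,0,2.2,0,0,-0.4,0],[2,1.5,2.2,0,0,-0.4,0],[2,2.7,2.2,0,0,-0.4,0],[2,2.7,2.2,0,0,-0.4,0]]]';python3 -m handwheel '[[[0,0,0,0,0,0,0],[0,0,0,0,0,0,0]]]'
```

```text
clock: 17.78
eef_pos: [613.5, 80.3, 58.9]
eef_rot: [-1.569, -0.0, 0.123]
wrist_force: [0.6, -0.1, -2.4]
finger_gap: 66.1
clock: 17.95
eef_pos: [613.6, 80.4, 59.2]
eef_rot: [-1.569, -0.0, 0.123]
wrist_force: [-0.0, -0.1, -2.2]
finger_gap: 65.9
```

```bash
python3 -m handwheel '[[[0,0.8,-0.2,0,0,0,0],[0,1.4,-0.2,0,0,0,0],[0,1.4,-0.2,0,0,0,0]]]';python3 -m handwheel '[[[0,0,0,0,0,0,0],[0,0,0,0,0,0,0]]]'
```

```text
clock: 18.2
eef_pos: [613.7, 80.1, 58.0]
eef_rot: [-1.569, -0.001, 0.123]
wrist_force: [-0.6, 0.3, 0.9]
finger_gap: 65.8
clock: 18.37
eef_pos: [613.8, 80.2, 58.1]
eef_rot: [-1.569, -0.001, 0.123]
wrist_force: [-0.8, 0.4, 0.0]
finger_gap: 66.3
```

Contact made (weight gone from the wrist). Release and retreat.

```bash
python3 -m handwheel '[[[0,0,0,0,0,0,0.5],[0,0,0,0,0,0,0.9],[0,0,0,0,0,0,0.9],[0,0,0,0,0,0,0.9]]]'; python3 -m handwheel '[[[0,-25,0,0,0,0,1],[0,-60,0,0,0,0,1],[0,-95,0,0,0,0,1],[0,-125,0,0,0,0,1],[0,-125,0,0,0,0,1]]]';python3 -m handwheel '[[[0,0,0,0,0,0,1]]]'
python3 - <<'E'
from h import *
im,W,T=snap(8)
print(read_state()['eef_pos'],read_state()['eef_rot'])
corks(im,W,T)
print(rect(W,612,80,115,125,40))
E
```

```text
clock: 18.7
eef_pos: [613.8, 80.2, 58.1]
eef_rot: [-1.569, -0.001, 0.123]
wrist_force: [0.8, 0.3, 0.1]
finger_gap: 87.0
clock: 19.12
eef_pos: [615.8, 80.1, 190.0]
eef_rot: [-1.57, -0.011, 0.123]
wrist_force: [0.0, 0.7, 0.3]
finger_gap: 94.1
clock: 19.2
eef_pos: [615.9, 80.1, 190.6]
eef_rot: [-1.57, -0.012, 0.123]
wrist_force: [-0.4, 0.2, -1.0]
finger_gap: 93.6
[616.21913365  80.17394261 191.18798705] [-1.56976142 -0.01294557  0.12308127]
cork [317.  84.] [601.4 173.8] [68.6 71.1]
(4974, array([613. ,  79.7]), 30.7)
```

View pics/wrist8.png

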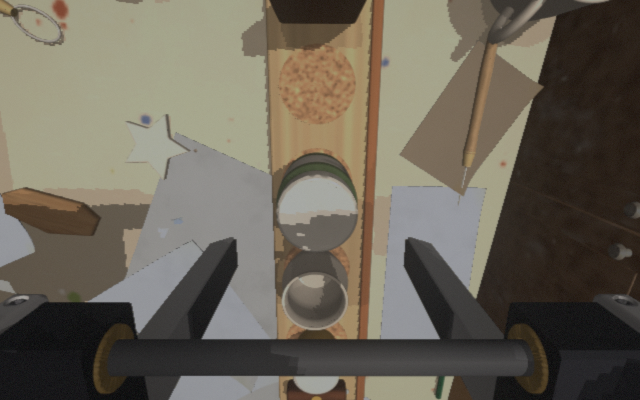

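```bash
python3 -m handwheel '[[[-22,-10,30,0,0,0.7,1],[-44,-20,62,0,0,0.7,1],[-66,-30,93,0,0,0.7,1],[-88,-30,124,0,0,0.7,1],[-110,-30,154,0,0,0.7,1]]]';python3 -m handwheel '[[[-20,0,28,0,0,0,1],[-34,0,48,0,0,0,1],[-34,0,48,0,0,0,1]]]'; python3 -m handwheel '[[[0,0,0,0,0,0,1]]]'
python3 - <<'E'
from h import *
im,W,T=snap(9)
print(read_state()['eef_pos'],read_state()['eef_rot'])
print(circ(W,443,268,15,78,24,40),rect(W,443,268,110,125,30),circ(W,443,268,40,75,24,40)); i=np.nanargmax(np.where(np.hypot(W[...,0]-443,W[...,1]-268)<30,W[...,2],-1)); print(W.reshape(-1,3)[i])
E
```

```text
clock: 19.67
eef_pos: [486.2, 220.4, 219.2]
eef_rot: [-1.57, 0.0, 0.123]
wrist_force: [0.6, 0.9, 0.2]
finger_gap: 94.4
clock: 19.92
eef_pos: [443.8, 266.5, 218.3]
eef_rot: [-1.57, 0.002, 0.126]
wrist_force: [0.1, 0.3, -0.1]
finger_gap: 93.9
clock: 20.0
eef_pos: [443.2, 266.9, 217.6]
eef_rot: [-1.57, 0.003, 0.128]
wrist_force: [0.8, 0.2, -0.3]
finger_gap: 93.7
[443.25153244 266.70699399 217.36536828] [-1.57031943  0.00328684  0.12745018]
(431, array([440.5, 267.5]), np.float64(0.2), array([440.6, 267.3,  24.2]), np.float64(77.8)) (730, array([441.6, 268. ]), 14.0) (270, array([440.7, 267.5]), np.float64(0.2), array([440.7, 267.4,  24.1]), np.float64(75.0))
[446.59690709 294.39684205 325.99895958]
```

View pics/wrist9.png

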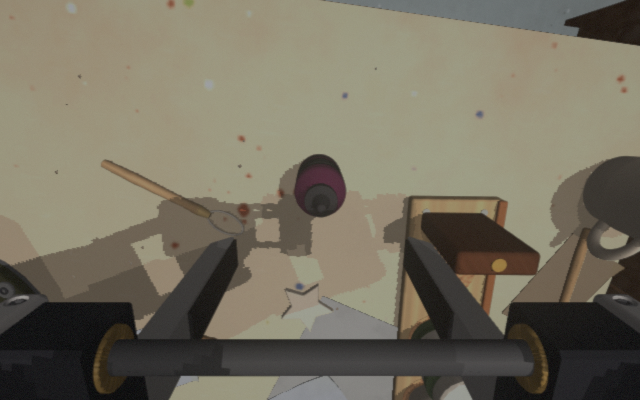

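```bash
python3 -m handwheel '[[[-1.5,15,1,0,0,0,1],[-1.5,50,1,0,0,0,1],[-1.5,85,1,0,0,0,1],[-1.5,120,1,0,0,0,1],[-1.5,140,1,0,0,0,1]]]';python3 -m handwheel '[[[0,0,0,0,0,0,1],[0,0,0,0,0,0,1]]]'
```

```text
clock: 20.47
eef_pos: [440.3, 265.8, 73.3]
eef_rot: [-1.572, 0.008, 0.126]
wrist_force: [0.4, 0.1, -0.5]
finger_gap: 94.0
clock: 20.63
eef_pos: [440.2, 264.7, 72.1]
eef_rot: [-1.573, 0.011, 0.125]
wrist_force: [0.1, -0.1, 0.7]
finger_gap: 93.9
```

```bash
python3 -m handwheel '[[[1.8,6,2.6,0.1,0,-0.6,1],[1.8,12,2.6,0.1,0,-0.6,1],[1.8,17,2.6,0.1,0,-0.6,1],[1.8,17,2.6,0.1,0,-0.6,1]]]';python3 -m handwheel '[[[0,0,0,0,0,0,1],[0,0,0,0,0,0,1]]]'
```

```text
clock: 20.97
eef_pos: [441.4, 267.3, 54.7]
eef_rot: [-1.572, 0.0, 0.125]
wrist_force: [-1.0, 0.6, 0.6]
finger_gap: 94.3
clock: 21.13
eef_pos: [441.5, 267.4, 55.0]
eef_rot: [-1.571, 0.0, 0.125]
wrist_force: [-0.3, 0.3, -1.1]
finger_gap: 94.3
```

```bash
python3 -m handwheel '[[[0,0,0,0,0,0,0.3],[0,0,0,0,0,0,-0.3],[0,0,0,0,0,0,-0.3],[0,0,0,0,0,0,-0.3],[0,0,0,0,0,0,-0.3]]]' 18;python3 -m handwheel '[[[0,0,0,0,0,0,-0.3],[0,0,0,0,0,0,-0.3],[0,0,0,0,0,0,-0.3],[0,0,0,0,0,0,-0.3]]]'
```

```text
clock: 21.55
eef_pos: [441.5, 267.4, 55.1]
eef_rot: [-1.571, -0.0, 0.125]
wrist_force: [0.6, -1.6, -0.1]
finger_gap: 64.1
clock: 21.88
eef_pos: [441.5, 267.5, 55.0]
eef_rot: [-1.571, -0.0, 0.125]
wrist_force: [0.5, 0.3, 0.2]
finger_gap: 47.3
```

```bash
python3 -m handwheel '[[[0,-15,0,0,0,0,-0.3],[0,-40,0,0,0,0,-0.3],[0,-70,0,0,0,0,-0.3],[0,-100,0,0,0,0,-0.3],[0,-120,0,0,0,0,-0.3]]]'
```

```text
clock: 22.3
eef_pos: [441.8, 267.7, 177.7]
eef_rot: [-1.571, -0.002, 0.125]
wrist_force: [0.4, 0.7, 0.5]
finger_gap: 47.8
```

```bash
python3 -m handwheel '[[[12,-5,-20,0,0,0,-0.3],[27,-15,-48,0,0,0,-0.3],[42,-15,-74,0,0,0,-0.3],[56,-15,-96,0,0,0,-0.3],[80,-15,-98,0,0,0,-0.3]]]';python3 -m handwheel '[[[0,0,0,0,0,0,-0.3]]]'
```

```text
clock: 22.72
eef_pos: [533.8, 177.4, 193.3]
eef_rot: [-1.571, -0.002, 0.123]
wrist_force: [-0.2, 0.7, -0.5]
finger_gap: 47.2
clock: 22.8
eef_pos: [536.2, 176.3, 192.9]
eef_rot: [-1.571, -0.002, 0.121]
wrist_force: [-1.0, -0.0, -1.7]
finger_gap: 47.5
```

```bash
python3 -m handwheel '[[[20,0,-3,0,0,0,-0.3],[42,0,-6.5,0,0,0,-0.3],[58,0,-9,0,0,0,-0.3],[65,0,-10,0,0,0,-0.3],[65,0,-10,0,0,0,-0.3]]]';python3 -m handwheel '[[[0,0,0,0,0,0,-0.3],[0,0,0,0,0,0,-0.3]]]'
```

```text
clock: 23.22
eef_pos: [602.3, 174.2, 192.3]
eef_rot: [-1.571, -0.001, 0.12]
wrist_force: [0.1, 0.4, -1.6]
finger_gap: 47.4
clock: 23.38
eef_pos: [601.5, 174.4, 192.2]
eef_rot: [-1.571, -0.001, 0.121]
wrist_force: [0.4, 0.6, -1.5]
finger_gap: 47.4
```

```bash
python3 -m handwheel '[[[0.7,20,0,0,0,0,-0.3],[0.7,50,0,0,0,0,-0.3],[0.7,80,0,0,0,0,-0.3],[0.7,100,0,0,0,0,-0.3],[0.7,110,0,0,0,0,-0.3]]]';python3 -m handwheel '[[[0,0,0,0,0,0,-0.3],[0,0,0,0,0,0,-0.3]]]'
```

```text
clock: 23.8
eef_pos: [600.5, 174.4, 79.6]
eef_rot: [-1.572, 0.003, 0.121]
wrist_force: [0.1, -0.1, -1.3]
finger_gap: 47.6
clock: 23.97
eef_pos: [600.2, 174.5, 80.1]
eef_rot: [-1.572, 0.003, 0.121]
wrist_force: [-0.1, 0.1, -0.5]
finger_gap: 47.4
```

```bash
python3 -m handwheel '[[[2,2,-0.6,0,0,-0.2,-0.3],[2,4,-0.6,0,0,-0.2,-0.3],[2,6,-0.6,0,0,-0.2,-0.3],[2,6,-0.6,0,0,-0.2,-0.3]]]';python3 -m handwheel '[[[0,0,0,0,0,0,-0.3],[0,0,0,0,0,0,-0.3]]]'
```

```text
clock: 24.3
eef_pos: [602.3, 174.2, 74.3]
eef_rot: [-1.572, -0.001, 0.121]
wrist_force: [-0.0, -0.5, -1.0]
finger_gap: 47.6
clock: 24.47
eef_pos: [602.4, 174.2, 74.6]
eef_rot: [-1.571, -0.001, 0.121]
wrist_force: [0.3, 0.7, -1.9]
finger_gap: 47.3
```

```bash
python3 -m handwheel '[[[0,1,0,0,0,0,-0.3],[0,1.7,0,0,0,0,-0.3],[0,1.7,0,0,0,0,-0.3]]]';python3 -m handwheel '[[[0,0,0,0,0,0,-0.3],[0,0,0,0,0,0,-0.3]]]'
```

```text
clock: 24.72
eef_pos: [602.5, 174.2, 73.1]
eef_rot: [-1.571, -0.002, 0.121]
wrist_force: [0.0, -0.7, 1.6]
finger_gap: 47.5
clock: 24.88
eef_pos: [602.5, 174.2, 73.1]
eef_rot: [-1.571, -0.002, 0.121]
wrist_force: [-1.1, -0.6, 0.3]
finger_gap: 47.3
```

```bash
python3 -m handwheel '[[[0,0,0,0,0,0,0],[0,0,0,0,0,0,0.5],[0,0,0,0,0,0,0.8],[0,0,0,0,0,0,0.8],[0,0,0,0,0,0,0.8]]]'; python3 -m handwheel '[[[0,-20,0,0,0,0,0.8],[0,-50,0,0,0,0,0.8],[0,-85,0,0,0,0,0.8],[0,-120,0,0,0,0,0.8],[0,-150,0,0,0,0,0.8]]]';python3 -m handwheel '[[[-10,-20,-30,0,0,0,1],[-25,-40,-55,0,0,0,1],[-40,-50,-80,0,0,0,1],[-60,-50,-100,0,0,0,1],[-60,-50,-100,0,0,0,1]]]';python3 -m handwheel '[[[0,0,0,0,0,0,1],[0,0,0,0,0,0,1]]]'
python3 - <<'E'
from h import *
im,W,T=snap(10)
print(read_state()['eef_pos'],read_state()['eef_rot'])
for n,(x,y),z0,z1 in (('pot',(634,-108),66,76),('vase',(622,-14),79,90),('jar',(612,80),115,125),('bnozzle',(601,174),123,160)): 
    try: print(n,rect(W,x,y,z0,z1,40))
    except Exception as e: print(n,'none')
print(circ(W,601,174,30,95,24,40))
snap(10,'side')
m=(np.hypot(W[...,0]-444,W[...,1]-97)<50)&(W[...,2]>5)&(W[...,2]<14)
print('star',m.sum(),W[m].mean(0))
E
```

```text
clock: 25.3
eef_pos: [602.5, 174.2, 73.1]
eef_rot: [-1.571, -0.002, 0.121]
wrist_force: [-0.5, 1.0, -0.2]
finger_gap: 70.3
clock: 25.72
eef_pos: [602.2, 174.3, 225.7]
eef_rot: [-1.571, -0.003, 0.121]
wrist_force: [-0.4, -0.7, 0.0]
finger_gap: 84.3
clock: 26.13
eef_pos: [553.2, 64.8, 276.8]
eef_rot: [-1.572, -0.005, 0.119]
wrist_force: [0.2, 0.7, -0.3]
finger_gap: 94.0
clock: 26.3
eef_pos: [553.3, 64.8, 277.1]
eef_rot: [-1.572, -0.005, 0.118]
wrist_force: [0.6, 0.5, -0.0]
finger_gap: 94.0
[553.41886781  65.23572394 276.77910762] [-1.57189036 -0.00473587  0.11906066]
pot (1005, array([ 634.4, -109.1]), 24.7)
vase (511, array([622.3, -14.8]), 30.6)
jar (2957, array([612.7,  80. ]), 30.6)
bnozzle (898, array([602.3, 174.1]), 14.0)
(301, array([601.5, 174.1]), np.float64(0.3), array([601.7, 174.2,  24.2]), np.float64(94.9))
star 1264 [444.69385042  96.86974377   8.31680563]
```

View pics/wrist10.png

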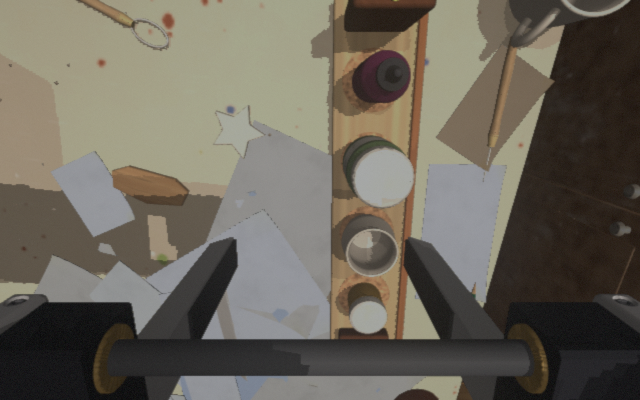

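View pics/side10.png

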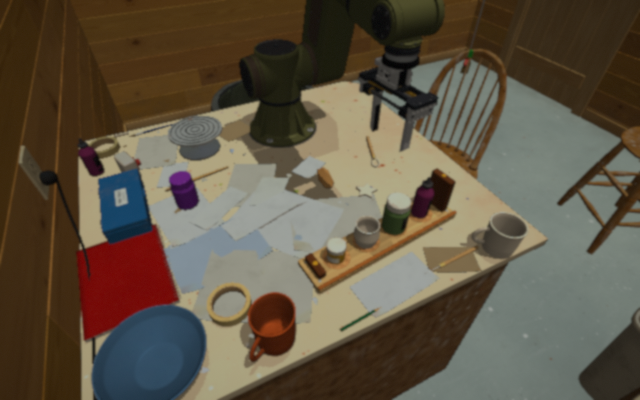

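All four wares stand upright on their spots, rising from pot to bottle, and the star is at its original place. I'm handing the job in now.

```bash
python3 -c "
from cell import order
print(order.sign_off())"
```

```text
the job is handed in; nothing more can be done
None
```

All four wares stand upright on the board, each on its own cork spot: pot next to the low end block, then vase, jar and bottle next to the tall end block. I handed the job in at about 26 s of the 101 s allowed.

- **Centring:** the last wrist view put each ware about 1 mm from the centre of its spot. This rests on a camera calibration good to about 2 mm. The bottle's body and nozzle readings differed by 0.8 mm.
- **Star:** it measured within 0.5 mm of where it was at the start, which is within measuring noise.
- **Look-alikes:** I left alone the purple jar and a second dark red bottle. The second bottle stands in the far corner, not in front of the board.
- **Forces:** wrist force stayed within a few newtons in every reading I took, and nothing tipped or slipped.
- **One disagreement:** the depth images showed a paper sheet about 21 mm high, curling up beside the pot. The fingers passed through that height with no force, so it was no obstacle. It also skewed the first pot measurements from the overhead and side cameras, so I relied on the wrist camera for the pot.

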